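# Uncover the ball pan, hang up the cover, and turn the pan's lip to the jar

## Robot

A 7-joint arm with a two-finger parallel gripper is mounted at the origin on the work surface. World frame = base frame: x ahead of the robot, y to its left, z up, the work surface at z = 0. Lengths are in m, angles in rad, forces in N, time in s.
With the tool pointing down it reaches from about 0.4 to 0.875 m from the base axis. Payload 19.3 kg.
Tool frame: the origin (TCP) lies midway between the tips of the shut fingers; the grasp point (between the pads) lies 19 mm behind it; z points along the fingers, y is the direction in which the jaws open and shut (so a half turn about z gives the same grasp; the last joint's range is limited). The gripper opens to 85 mm and grips with 20 to 120 N. Pads are 22 mm wide; open, the fingers measure 114 mm over their backs; the gripper's body (76 mm by 85 mm) begins 54 mm behind the grasp point. The pads swing forward as they close: fully open they stand 13 mm farther back than shut.
Start: joints at [-0.07, 0.521, -0.036, 1.599, 0.021, 1.021, -0.113], TCP at [0.625, -0, 0.231] pointing down, gripper open.
Joint ranges: [-2.91, 2.91], [-0.3, 2.13], [-1.5, 1.42], [0.17, 2.43], [-1.26, 4.41], [0.16, 1.93], [-2.52, 2.52]. Speed limits (rad/s): [1.89, 1.89, 2.39, 2.39, 3.01, 3.01, 3.01].

## Interface

Orientations are given as [roll, pitch, yaw] about the fixed x, y, z axes, in that order (R = Rz(yaw) Ry(pitch) Rx(roll)).
In Python, from workcell import telemetry, cams, workorder gives the robot as it stands. The module is installed in compiled form; this text tells all that it offers.
- The arm moves only by the tool apply_moves, never from a script. Its argument "steps" is a list of rows, each a list of 4 numbers: the shift along the tool's x, y, z in cm, then the turn about the tool's z in rad. A call has exactly 10 rows; each row is the pose to reach, as a shift and turn from the pose commanded when the call began, along the tool's axes at that moment; what a row does not reach only later rows make up. A row lasts 1/12 s, in which the tool goes at most 41.7 mm and 7.16 degrees, less where a joint would pass 70% of its speed; a pose out of reach is approached as far as the arm can. A call with a gripper value outside its range is refused whole. "claw" is the closure, from 0 (fully open) to 1 (shut), set as the call begins (left out, the last holds). The fingers move at their own pace and stop on an object; "force" is the grip in N (left out, the last holds). Time passes only in rows, so rows that repeat a pose let the fingers close, or fill a call up. It gives the time, the measured TCP pose, the force and the opening at its end, in the units of the state.
- telemetry.observe(): the state, without advancing time (a new reading comes with each control period).
- cams.grab_frame(name): name is "scene" or "side" or "wrist"; returns a dict with "color" (420x560x3 uint8, red, green, blue), "mtx" (3x3 intrinsics, pixels), "k1" (the pictures are not rectified: a ray, as slopes to the right and down, at radius r is drawn at 1 + k1 r^2 times it, then the intrinsics apply), "eye" and "orientation" of the camera in the world; the wrist camera has in their place "T_tool_cam" (4x4, takes a point from camera to tool coordinates, whose origin is the TCP and whose axes are the flange's). Camera axes: x right, y down, z forward; pixel columns grow to the right and rows downward; lengths in m; the calibration is good to about 2 mm. A picture is of the moment at which its call begins: read the wrist's pose just before it. There is no depth.
- workorder.job_done(): hands the job in, once; it reports no verdict.
Trained networks look in the newest picture that a camera, given by its name, has taken for a name from the list of things; names that differ only in an ending like _2 or _b are one class to them, and where a whole thing is asked for, a point or a joint stands for the part that bears it (a point fixed in the world has none). Each returns a list of dicts, best first, with "score" (0 to 1); they miss things now and then, are a little off and sometimes report something else, mostly with a low value. They report only what shows in the picture. A call takes as long as a camera call. They do not tell look-alikes from the thing itself.
- cams.find_in(camera, name): "box" ([left, top, width, height] in pixels, round what is visible of it).
- cams.pinpoint(camera, name): "uv" ([column, row] in pixels: a listed point, or the origin of a listed thing).
The state is a dict: "clock": time; "qpos": joint angles; "qd": joint speeds; "joint_efforts": joint torques, N m; "position": TCP position; "tool_rot": TCP orientation; "force": force on the tool from outside, world axes, zero at the start; "moment": the same for the moment, N m; "grip_width": finger opening in m.
Only numpy, scipy, OpenCV 4.12 (cv2) and the standard library are available. Lean on these libraries where they do the work, as an engineer would, in place of code of your own. Each camera call takes 0.05 s, during which the arm holds its last target. There are 200 camera calls.

## Task

Lift the clear dust cover off the riser pad and hang it by its handle on both prongs of the hook stand, then let go of it. Then take the steel pan by its bridge handle, lift it straight up about 5 to 8 cm off the pad, and only then give it a quarter turn, level and steadily, so that its pouring lip points squarely at the open glass jar beside the pad; the loose ball must stay in the middle of the pan. Leave the jar, its lid, the wheels and the skate tool where they are, and finish while still holding the pan level and still above the middle of the pad.

Things in the scene. Friction and masses are not known exactly. Their poses are not given: they have to be found in the camera images.
- pad: Fixed aluminium riser pad, 150 x 150 x 20 mm high. Origin at the centre of its underside, on the bench (its top is 20 mm above). Its x and y axes run along its edges; at the start the cover and the pan stand on it, centred within about 4 mm and square to it within about 3 degrees.
- hook: Fixed steel hook stand: two level round prongs, 8 mm thick, 64 mm apart (at y = -32 and +32 mm), upper side 200 mm high, along the stand's x from a post at x = +100 mm to upturned tips at x = -40 mm, 218 mm high, the highest part. They point to -x, roughly at the robot. Origin on the bench below hook_seat. Base plate 130 x 140 x 12 mm from x = +45 to +175 mm; post 30 mm wide.
- hook_seat (a point): Where the handle's underside should rest: midway between the prongs, level with their upper side, 200 mm above the bench, axes as hook. The bar must lie across both prongs (along y), between the tips and about 30 mm behind this point (farther back the cover meets the post).
- cover_grip (a point): Centre of the cover's aluminium handle bar, 139 mm above the cover's lower edge; z up. The bar runs level along the cover's y, 110 mm long, 10 mm wide (x), 12 mm high, on two 8 mm posts at y = -51 and +51 mm; gaps of 50 mm between bar and roof, 94 mm between the posts. The prongs go through this gap from the front (the cover cannot come in from the side), one on each side of the fingers.
- cover: Clear polycarbonate dust cover over the pan: an upside-down square box, 130 x 130 x 83 mm high, 3 mm walls, open below, about 0.2 kg, with a bail handle on its roof. Origin at the centre of its lower edge, axes as cover_grip.
- dish_grip (a point): Centre of the pan's bridge handle, 62 mm above the pan's underside, straight above its middle and centre of mass; z up. A level bar along the pan's y, 97 mm long, 10 mm wide (x), 14 mm high, on two upright strips at y = -47 and +47 mm.
- dish: Steel pan, about 0.18 kg: a shallow 12-sided dish, 93 mm across, floor sloping 10 degrees up from the middle to a 24 mm high rim, with a bridge handle (top 69 mm high). Its pouring lip, a gap in the rim with a short tongue, is at its +x; y along its handle. Origin at the centre of its underside. Under the cover at the start.
- dish_lip (a point): End of the pan's pouring lip, 55 mm from the pan's middle along its +x, 16 mm above its underside.
- dish_middle (a point): Middle of the pan, 16 mm above its underside: where the ball's centre is when it rests in the middle.
- ball_center (a point): Centre of the loose steel ball, 20 mm across, 33 g, lying in the middle of the pan (top 26 mm above the pan's underside). It rolls freely if the pan tilts or jerks.
- jar: Open clear glass jar, 72 mm across, 85 mm high, mouth 64 mm; origin at the centre of its underside. It stands beside the pad, about 148 mm from its centre along the pad's +y or -y (varies); the pan's lip starts along the pad's +x, so it needs a quarter turn left or right.
- wheel_a: Blue wheel, 54 mm across, 32 mm high, on the other side of the pad from the jar, about 148 mm from its centre. Origin at the centre of its underside. To be left alone.
- wheel_b: Second blue wheel, same size, elsewhere on the bench. To be left alone.
- jar_lid: Round metal jar lid, 70 mm across, 14 mm high, lying on the bench. Origin at the centre of its underside. To be left alone.
- skate_tool: Red T-shaped skate tool, about 140 x 90 x 14 mm, lying on the bench. Origin on its underside, below its long bar's middle. To be left alone.
Mind the look-alikes: they are no part of the job. What is shaped like the pad but pink or purple is not meant.

How it is judged:
By the outcome, as a careful person would: the job done as asked, in the order asked, and still so for the second after the job is handed in, while the arm keeps its last pose, push and grip.
It also fails if it takes over 64 s, if anything falls off the work surface, if the arm or the gripper's body presses on something with over 40 N, if the wrist force passes 120 N, or if a joint passes its speed limit or range.

## Working session

There is one attempt and no reset: what is moved stays moved. The work goes in short steps, Python scripts to look and compute and a tool call to move; the robot and the scene stay as the last step left them, time stands still between calls to the robot, and variables do not carry over. Pictures are saved under pics/ and viewed, about 8 in all and at most 12, crops included, and the job is handed in when it is done.

Besides the shell and the picture viewer there is one more tool, called after ">>>" as name([rows], argument=value, ...), one row to a line, values as JSON. apply_moves: Moves the arm, as the interface text tells. Its arguments: {"type":"object","properties":{"steps":{"type":"array"},"claw":{"type":"number"},"force":{"type":"number"}},"required":["steps"]}

```bash
mkdir -p pics
cat > h.py <<'E'
import numpy as np, cv2
from scipy.spatial.transform import Rotation as R
from workcell import telemetry, cams, workorder
def rot(o):
    o=np.array(o,float)
    return o if o.shape==(3,3) else R.from_euler('xyz',o).as_matrix()
def cam(name):
    s=telemetry.observe(); f=cams.grab_frame(name)
    if 'eye' in f: f['Rc'],f['t']=rot(f['orientation']),np.array(f['eye'])
    else:
        T=np.array(f['T_tool_cam']); Rt=rot(s['tool_rot'])
        f['Rc'],f['t']=Rt@T[:3,:3],Rt@T[:3,3]+np.array(s['position'])
    return f
def ray(f,uv):
    K=np.array(f['mtx'],float)
    p=cv2.undistortPoints(np.array([[uv]],float),K,np.array([f['k1'],0,0,0.]))[0,0]
    d=f['Rc']@np.array([p[0],p[1],1]); return f['t'],d/np.linalg.norm(d)
def onz(f,uv,z):
    o,d=ray(f,uv); return o+d*(z-o[2])/d[2]
def proj(f,P):
    q=f['Rc'].T@(np.array(P,float)-f['t']); x=q[:2]/q[2]; x=x*(1+f['k1']*(x@x)); K=np.array(f['mtx'])
    return np.array([K[0,0]*x[0]+K[0,2],K[1,1]*x[1]+K[1,2]])
def tri(rs):
    A=0;b=0
    for o,d in rs:
        M=np.eye(3)-np.outer(d,d); A=A+M; b=b+M@o
    return np.linalg.solve(A,b)
def save(f,n,crop=None,s=1):
    im=cv2.cvtColor(f['color'],cv2.COLOR_RGB2BGR)
    if crop: x,y,w,h=crop; im=im[y:y+h,x:x+w]
    cv2.imwrite('pics/'+n,cv2.resize(im,None,fx=s,fy=s,interpolation=cv2.INTER_CUBIC))
E
python3 - <<'E'
from h import *
s=telemetry.observe(); print({k:np.round(v,3) for k,v in s.items()})
F={n:cam(n) for n in('scene','side','wrist')}
for n,f in F.items():
    save(f,n+'0.png'); print(n,np.round(f['t'],3),np.round(f['Rc'][:,2],2),f['k1'])
im=np.vstack([F['scene']['color'],F['side']['color']])
Z=dict(pad=0,hook=0,hook_seat=.2,cover_grip=.159,dish_grip=.082,dish_lip=.036,jar=0,wheel_a=0,jar_lid=0,skate_tool=0,ball_center=.036)
for k,z in Z.items():
    for n in F:
        for r in cams.pinpoint(n,k)[:3]:
            if r['score']>.25: print(k,n,round(r['score'],2),np.round(r['uv'],0),np.round(onz(F[n],r['uv'],z),3)[:2])
E
```

```text
{'clock': np.float64(0.0), 'qpos': array([-0.07 ,  0.522, -0.036,  1.6  ,  0.021,  1.021, -0.113]), 'qd': array([ 0.002, -0.   ,  0.   ,  0.001,  0.001,  0.002, -0.002]), 'joint_efforts': array([-4.0000e-03, -9.2711e+01,  1.9780e+00, -3.6993e+01,  1.8000e-02,
        8.0000e-03, -0.0000e+00]), 'position': array([ 0.625, -0.   ,  0.231]), 'tool_rot': array([-3.14 ,  0.   ,  1.571]), 'force': array([ 0.172, -0.829,  0.874]), 'moment': array([ 0.009,  0.009, -0.031]), 'grip_width': np.float64(0.085)}
scene [1.126 0.714 0.847] [-0.52 -0.61 -0.59] -0.14528741587796404
side [ 0.173 -0.638  0.873] [ 0.33  0.6  -0.73] -0.08727957509728192
wrist [0.625 0.083 0.374] [-0.   -0.32 -0.95] -0.04214234748450634
pad scene 0.69 [265. 363.] [0.77  0.262]
pad scene 0.64 [372. 244.] [0.292 0.159]
pad side 0.97 [249. 193.] [0.539 0.171]
pad side 0.57 [302. 150.] [0.751 0.248]
pad side 0.55 [161. 225.] [0.298 0.181]
hook scene 0.76 [212. 228.] [ 0.597 -0.193]
hook scene 0.49 [218. 294.] [0.731 0.032]
hook_seat scene 0.56 [207. 171.] [ 0.597 -0.188]
hook_seat scene 0.33 [262. 178.] [ 0.505 -0.065]
hook_seat side 0.77 [361. 218.] [ 0.61  -0.183]
cover_grip scene 0.72 [314. 241.] [0.542 0.169]
cover_grip side 0.95 [245. 146.] [0.537 0.168]
cover_grip side 0.26 [282. 229.] [ 0.482 -0.099]
jar scene 0.9 [272. 259.] [0.548 0.024]
jar side 0.85 [280. 228.] [0.548 0.026]
jar wrist 0.6 [207. 143.] [0.549 0.026]
wheel_a scene 0.96 [353. 325.] [0.549 0.316]
wheel_a scene 0.75 [217. 291.] [0.729 0.023]
wheel_a side 0.9 [338. 198.] [0.728 0.039]
wheel_a side 0.6 [226. 160.] [0.543 0.319]
wheel_a wrist 0.63 [385. 136.] [0.732 0.033]
wheel_a wrist 0.54 [208. 147.] [0.55  0.021]
jar_lid scene 0.48 [313. 232.] [0.384 0.011]
jar_lid side 0.85 [224. 259.] [0.389 0.008]
jar_lid wrist 0.75 [ 61. 159.] [0.392 0.01 ]
skate_tool scene 0.46 [264. 175.] [ 0.301 -0.315]
skate_tool side 0.7 [254. 395.] [ 0.301 -0.309]
```

View pics/scene0.png

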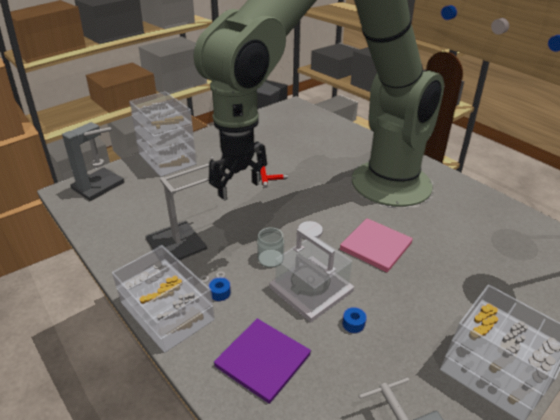

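View pics/side0.png

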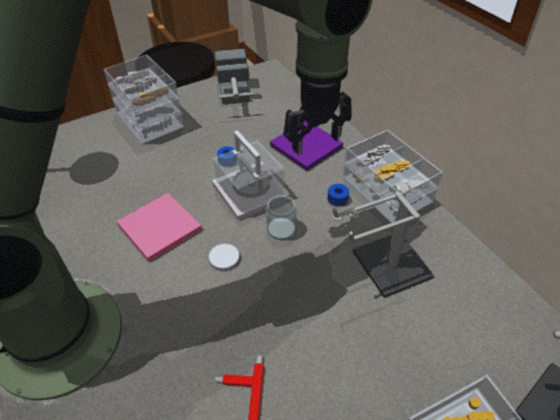

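Scene: the clear cover stands on the aluminium pad at scene (313,280) / side (248,190). The look-alikes are the purple plate at scene (262,358) / side (305,145) and the pink plate at scene (376,244) / side (160,226). The hook stand's prongs are at side (350,225), with its base at (392,262). The jar is at side (281,217), on the pad's -y side. Other stand-like things at scene (90,165) and (395,400) are not meant. I choose the aluminium pad with the cover, and next move above it for a closer look.

>>> apply_moves([
  [1,-0.5,-1,0],
  [3,-1.5,-2,0],
  [5.5,-2.5,-4,0],
  [8,-4,-5.5,0],
  [10.5,-5,-7,0],
  [13,-6,-8.5,0],
  [15,-7,-9.5,0],
  [16.5,-8,-10,0],
  [17,-8,-10,0],
  [17,-8,-10,0],
], claw=0)

```text
clock: 2.63
position: [0.5444, 0.1718, 0.3322]
tool_rot: [3.141, -0.001, 1.573]
force: [0.3, 0.5, -0.1]
grip_width: 0.0855
```

Run:
```python
from h import *
F={n:cam(n) for n in('scene','side','wrist')}
s=telemetry.observe(); print(s['clock'],np.round(s['position'],4),np.round(s['tool_rot'],3),np.round(s['force'],2))
save(F['wrist'],'w1.png',None,1.4)
import pickle; pickle.dump(F,open('f1.pkl','wb'))
Z=dict(pad=0,hook=0,hook_seat=.2,cover=.02,cover_grip=.159,dish=.02,dish_grip=.082,dish_lip=.036,jar=0,wheel_a=0,ball_center=.036)
for k,z in Z.items():
    for n in F:
        for r in cams.pinpoint(n,k)[:2]:
            if r['score']>.3: print(k,n,round(r['score'],2),np.round(r['uv'],1),np.round(onz(F[n],r['uv'],z),4)[:2])
```

```text
2.7833 [0.5452 0.1691 0.3311] [-3.141e+00  1.000e-03  1.570e+00] [-0.95 -0.84 -0.15]
pad scene 0.79 [376.5 242.9] [0.2803 0.1641]
pad scene 0.67 [263.3 363.3] [0.7731 0.2612]
pad side 0.84 [160.1 228.1] [0.2937 0.172 ]
pad side 0.76 [302.5 148.9] [0.7543 0.2533]
pad wrist 0.75 [460.8  81.5] [0.7709 0.2578]
pad wrist 0.73 [ 88.7 148.7] [0.2912 0.1734]
hook scene 0.64 [208.6 229.5] [ 0.608  -0.1934]
hook side 0.69 [248.8 182.3] [0.557  0.2069]
hook_seat scene 0.84 [207.5 174.9] [ 0.6065 -0.1699]
hook_seat side 0.9 [359.9 222.4] [ 0.6003 -0.1911]
hook_seat side 0.38 [336.4 197.9] [ 0.5989 -0.1147]
hook_seat wrist 0.45 [284.2 252.7] [0.5483 0.1194]
cover scene 0.94 [309.8 284.1] [0.548  0.1688]
cover side 0.87 [248.3 184.2] [0.5438 0.1818]
cover wrist 0.76 [277.5 151. ] [0.5414 0.173 ]
cover_grip scene 0.96 [315.8 240.6] [0.5396 0.1703]
cover_grip scene 0.53 [206.5 172.9] [ 0.57   -0.2365]
cover_grip side 0.83 [243.4 148.4] [0.5293 0.1628]
cover_grip wrist 0.85 [275.  173.5] [0.5403 0.1772]
dish_lip scene 0.67 [218.4 292.6] [0.7451 0.0584]
jar scene 0.79 [271.6 256.3] [0.5411 0.0132]
jar side 0.77 [282.1 227.3] [0.5539 0.0241]
jar wrist 0.89 [283.5 253.3] [0.5495 0.0214]
wheel_a scene 0.7 [218.8 294.1] [0.7303 0.0341]
wheel_a scene 0.62 [353.9 326.1] [0.5495 0.3203]
wheel_a side 0.76 [338.9 196. ] [0.7351 0.0433]
wheel_a side 0.62 [228.8 158.7] [0.5526 0.3214]
wheel_a wrist 0.95 [409.3 242.2] [0.7299 0.0387]
wheel_a wrist 0.86 [284.   28.8] [0.5493 0.3163]
```

View pics/w1.png

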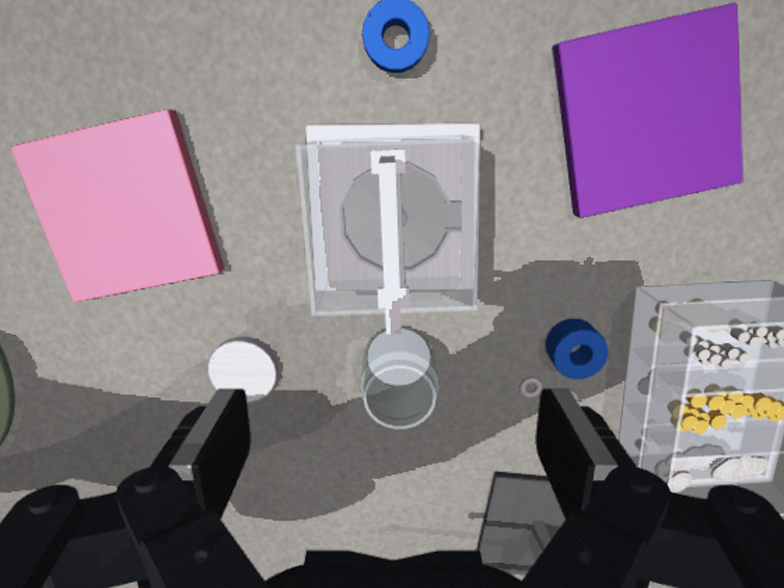

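The wrist view shows the clear cover on the aluminium pad, with its white bar from (388,157) to (393,298) and the pan's lip to the right (+x). Pink, purple, both wheels and the lid are clearly separate. Next I measure the bar's centre and angle, and the hook's axis.

Run:
```python
from h import *
import pickle; F=pickle.load(open('f1.pkl','rb')); f=F['wrist']
g=f['color'].min(2).astype(int)
for r in range(104,216,8):
    print(r,g[r,262:300].tolist())
save(f,'w1c.png',(205,80,150,160),4)
save(F['side'],'s1c.png',(320,160,150,140),4)
```

```text
104 [182, 180, 179, 184, 177, 178, 180, 180, 182, 180, 178, 177, 180, 180, 178, 178, 178, 178, 178, 179, 181, 179, 179, 180, 179, 178, 178, 179, 179, 179, 178, 177, 174, 176, 177, 177, 178, 179]
112 [176, 174, 178, 231, 231, 231, 231, 232, 230, 204, 113, 114, 115, 114, 114, 115, 115, 111, 110, 128, 212, 231, 232, 231, 231, 231, 230, 208, 178, 179, 179, 177, 175, 176, 177, 177, 177, 179]
120 [176, 173, 149, 194, 231, 231, 232, 232, 231, 232, 231, 232, 231, 232, 231, 232, 231, 232, 232, 230, 207, 178, 178, 177, 177, 176, 176, 168, 154, 151, 153, 154, 153, 158, 162, 161, 159, 146]
128 [156, 157, 158, 158, 157, 158, 157, 156, 167, 232, 231, 231, 231, 232, 232, 232, 231, 232, 232, 231, 227, 163, 162, 159, 141, 154, 153, 154, 152, 151, 151, 152, 153, 152, 153, 152, 153, 152]
136 [160, 157, 157, 156, 155, 154, 156, 157, 165, 220, 232, 232, 232, 232, 232, 232, 231, 232, 232, 232, 228, 180, 162, 161, 148, 152, 151, 150, 152, 153, 153, 152, 153, 152, 151, 152, 150, 152]
144 [161, 160, 160, 160, 161, 161, 160, 159, 162, 187, 232, 232, 232, 232, 232, 232, 232, 232, 232, 232, 230, 197, 163, 163, 
[... 929 characters left out ...]
 232, 232, 232, 232, 232, 233, 232, 228, 161, 162, 161, 146, 160, 162, 160, 157, 156, 156, 156, 156, 156, 157, 158]
192 [175, 178, 178, 175, 176, 177, 168, 163, 161, 159, 148, 151, 232, 232, 232, 232, 232, 232, 232, 232, 232, 232, 229, 178, 161, 159, 143, 133, 134, 134, 133, 135, 145, 160, 163, 165, 174, 179]
200 [165, 168, 167, 166, 166, 167, 166, 168, 168, 168, 168, 174, 222, 232, 232, 232, 232, 232, 232, 232, 232, 232, 230, 196, 159, 160, 150, 114, 168, 170, 169, 168, 166, 168, 170, 169, 167, 168]
208 [130, 130, 132, 132, 134, 134, 136, 169, 232, 232, 232, 232, 232, 232, 232, 232, 232, 232, 232, 232, 232, 232, 232, 232, 232, 232, 232, 229, 173, 170, 141, 131, 137, 137, 137, 139, 140, 140]
```

View pics/w1c.png

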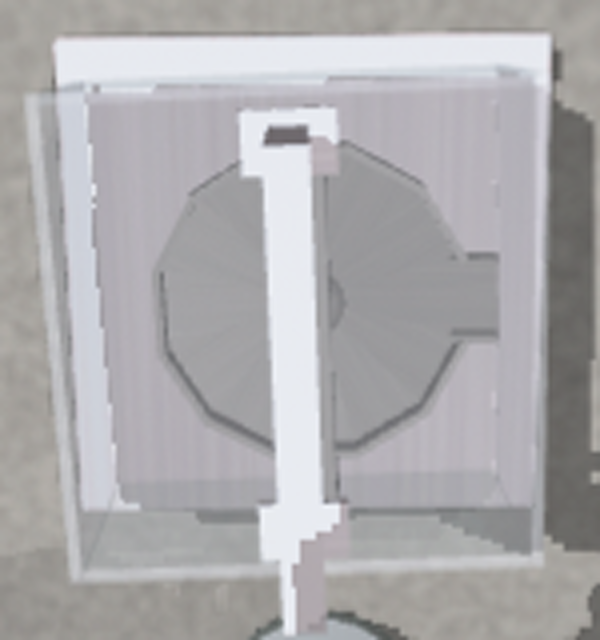

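View pics/s1c.png

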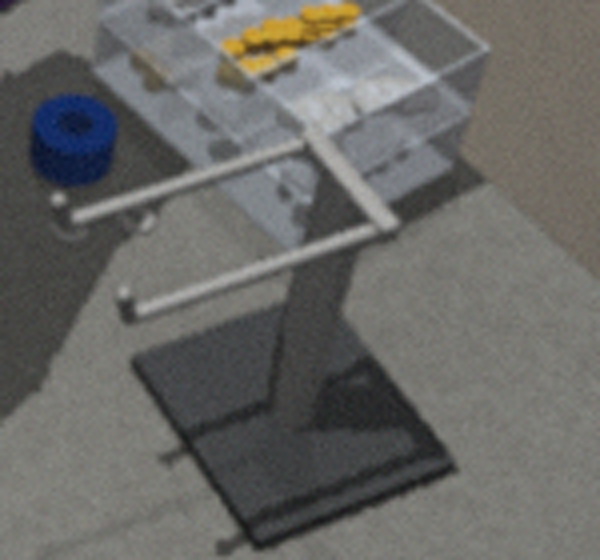

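The crop confirms the choice: one white bail bar over the pan, with the lip to the right. The side crop shows both prongs: tips at crop (62,208) and (127,303), roots at (308,142) and (390,228).

Run:
```python
from h import *
import pickle; F=pickle.load(open('f1.pkl','rb')); f=F['wrist']
a=onz(f,(276.5,128),.165); b=onz(f,(279.4,200),.165); print('bar pts',a,b,'yaw deg',np.degrees(np.arctan2(-(b-a)[0]*-1,-(b-a)[1])))
print('ends',onz(f,(281,237),.16),onz(f,(276,115),.165))
tr=tri([ray(F['scene'],(315.8,240.6)),ray(F['side'],(243.4,148.4)),ray(f,(275,173.5))]);print('grip tri',tr)
c=lambda p:(p[0]/4+320-.4,p[1]/4+160-.4)
P=lambda p,z=.196:onz(F['side'],c(p),z)
A=[P((80,210)),P((305,144))];B=[P((140,310)),P((380,231))]
for q in(A,B):print('prong',q[0],q[1],np.degrees(np.arctan2(*(q[1]-q[0])[[1,0]])))
tips=[P((60,198),.218),P((126,290),.218)];print('tips',tips, np.linalg.norm(tips[0]-tips[1]))
print('root',P((308,138),.2),P((390,222),.2))
print('base corners',[np.round(P(p,.012),3)[:2] for p in((133,357),(255,540),(457,463),(325,300))])
```

```text
bar pts [0.54181875 0.21773431 0.165     ] [0.54419763 0.15439038 0.165     ] yaw deg 2.150731249654241
ends [0.54565444 0.11632594 0.16      ] [0.54143817 0.22838452 0.165     ]
grip tri [0.53677864 0.17166008 0.15307416]
prong [ 0.5847152  -0.14679905  0.196     ] [ 0.70906455 -0.1665419   0.196     ] -9.021505275178436
prong [ 0.57249279 -0.21309017  0.196     ] [ 0.70243735 -0.23139812  0.196     ] -8.019643956124469
tips [array([ 0.56758478, -0.15159421,  0.218     ]), array([ 0.56098861, -0.2140871 ,  0.218     ])] 0.0628400362169305
root [ 0.70995747 -0.16675489  0.2       ] [ 0.70744141 -0.23173685  0.2       ]
base corners [array([ 0.657, -0.124]), array([ 0.64 , -0.259]), array([ 0.768, -0.277]), array([ 0.781, -0.147])]
```

>>> apply_moves([
  [0.1,-0.1,1,-0.01],
  [0.2,-0.15,3,-0.02],
  [0.2,-0.15,5.5,-0.03],
  [0.2,-0.15,8.5,-0.037],
  [0.2,-0.15,11.5,-0.037],
  [0.2,-0.15,14.5,-0.037],
  [0.2,-0.15,17,-0.037],
  [0.2,-0.15,18.6,-0.037],
  [0.2,-0.15,19.1,-0.037],
  [0.2,-0.15,19.1,-0.037],
])

```text
clock: 5.27
position: [0.5427, 0.1718, 0.1389]
tool_rot: [-3.139, 0.001, 1.608]
force: [-1.0, 0.7, -0.0]
grip_width: 0.0856
```

>>> apply_moves([
  [0,0,0,0],
  [0,0,0,0],
  [0,0,0,0],
  [0,0,0,0],
  [0,0,0,0],
  [0,0,0,0],
  [0,0,0,0],
  [0,0,0,0],
  [0,0,0,0],
  [0,0,0,0],
], claw=1, force=50)

```text
clock: 6.1
position: [0.5435, 0.172, 0.1407]
tool_rot: [3.141, -0.0, 1.608]
force: [-2.3, -0.9, 6.0]
grip_width: 0.009
```

>>> apply_moves([
  [0,0,-0.2,0],
  [0,0,-0.7,0],
  [0,0,-1.6,0],
  [0,0,-3,0],
  [0,0,-4.8,0],
  [0,0,-6.8,0],
  [0,0,-9,0],
  [0,0,-11,0],
  [0,0,-12.3,0],
  [0,0,-12.5,0],
])

```text
clock: 6.93
position: [0.5444, 0.1723, 0.2685]
tool_rot: [3.138, -0.001, 1.608]
force: [-0.7, -0.1, -1.8]
grip_width: 0.0089
```

Run:
```python
from h import *
f=cam('side'); s=telemetry.observe(); print(s['clock'],np.round(s['position'],4),np.round(s['tool_rot'],3),s['grip_width'],np.round(s['force'],2),np.round(s['moment'],2))
w=cam('wrist')
im=np.hstack([f['color'],w['color']]); im=cv2.resize(im,(800,300)); cv2.imwrite('pics/l.png',im[:,:,::-1])
```

```text
6.9833 [0.544  0.1722 0.2671] [ 3.139e+00 -1.000e-03  1.608e+00] 0.008999990726412811 [ 1.02  0.22 -3.  ] [-0.05 -0.03  0.02]
```

View pics/l.png

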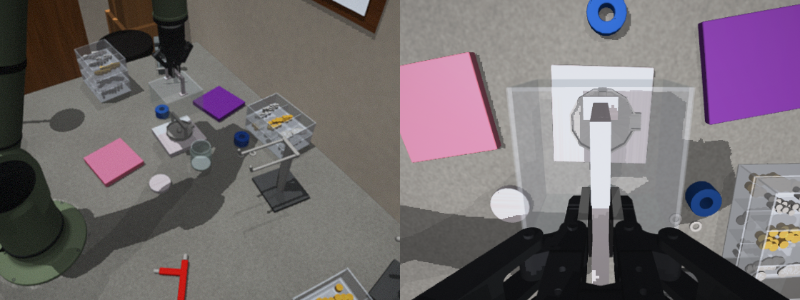

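The cover is up and hangs square in the grip; the pan is still on the pad and the ball region unchanged. Next I carry the cover to a point in front of the hook tips.

>>> apply_moves([
  [-0.3,-0.5,0,0.01],
  [-1,-1.5,0,0.02],
  [-2.2,-2.7,0,0.03],
  [-4,-4,0,0.05],
  [-6,-5.3,0,0.065],
  [-8.2,-6.4,0,0.08],
  [-10.6,-7.3,0,0.095],
  [-13,-7.8,0,0.11],
  [-15.4,-8.1,0,0.125],
  [-17.8,-8.1,0,0.14],
])

```text
clock: 7.87
position: [0.4676, -0.0102, 0.2645]
tool_rot: [-3.14, 0.0, 1.466]
force: [0.6, 0.1, -2.4]
grip_width: 0.0092
```

Run:
```python
from h import *
s=telemetry.observe(); print(s['clock'],np.round(s['position'],4),np.round(s['tool_rot'],3))
```

```text
7.8667 [ 0.4676 -0.0102  0.2645] [-3.14   0.     1.466]
```

>>> apply_moves([
  [-2.2,0.3,0,0.01],
  [-4.4,0.6,0,0.02],
  [-6.6,0.9,0,0.03],
  [-8.8,1.2,0,0.037],
  [-11,1.5,0,0.037],
  [-13,1.8,0,0.037],
  [-14.6,2,0.3,0.037],
  [-15.6,2.2,1,0.037],
  [-15.9,2.2,2,0.037],
  [-15.9,2.2,3,0.037],
])

```text
clock: 8.7
position: [0.474, -0.1694, 0.2338]
tool_rot: [-3.14, -0.0, 1.43]
force: [-0.3, 0.0, -2.7]
grip_width: 0.0092
```

>>> apply_moves([
  [0,0,1,0],
  [0,0,1.6,0],
  [0,0,1.8,0],
  [0,0,1.8,0],
  [0,0,1.8,0],
  [0,0,1.8,0],
  [0,0,1.8,0],
  [0,0,1.8,0],
  [0,0,1.8,0],
  [0,0,1.8,0],
])

```text
clock: 9.53
position: [0.4747, -0.1693, 0.2174]
tool_rot: [3.141, 0.0, 1.431]
force: [-0.6, 0.5, -1.8]
grip_width: 0.0092
```

Run:
```python
from h import *
import pickle
F={n:cam(n) for n in('scene','side')}; pickle.dump(F,open('f2.pkl','wb'))
s=telemetry.observe(); print(s['clock'],np.round(s['position'],4),np.round(s['tool_rot'],3),np.round(s['force'],2))
a=cv2.resize(F['side']['color'][110:290,300:480],None,fx=2.2,fy=2.2,interpolation=cv2.INTER_CUBIC);b=cv2.resize(F['scene']['color'][110:290,150:330],None,fx=2.2,fy=2.2,interpolation=cv2.INTER_CUBIC)
cv2.imwrite('pics/pre.png',np.hstack([a,b])[:,:,::-1])
# predicted points drawn numerically
c,sn=np.cos(-.14),np.sin(-.14); H=lambda p:(.604+c*p[0]-sn*p[1],-.187+sn*p[0]+c*p[1],p[2])
for n,f in F.items():
    for p in((-.04,.032,.218),(-.04,-.032,.218),(.1,.032,.2),(.1,-.032,.2),(.045,.07,.012),(.045,-.07,.012),(.175,-.07,.012),(.175,.07,.012)): print(n,p,np.round(proj(f,H(p)),1))
```

```text
9.6333 [ 0.4747 -0.1693  0.2174] [3.142 0.    1.431] [-0.82  0.05 -1.99]
scene (-0.04, 0.032, 0.218) [223.2 167.2]
scene (-0.04, -0.032, 0.218) [212.5 156.8]
scene (0.1, 0.032, 0.2) [174.3 189.1]
scene (0.1, -0.032, 0.2) [165.1 177.5]
scene (0.045, 0.07, 0.012) [207.1 245.9]
scene (0.045, -0.07, 0.012) [186.7 219.3]
scene (0.175, -0.07, 0.012) [145.2 234.2]
scene (0.175, 0.07, 0.012) [163.  263.1]
side (-0.04, 0.032, 0.218) [334.6 208.2]
side (-0.04, -0.032, 0.218) [350.3 232. ]
side (0.1, 0.032, 0.2) [396.4 195.3]
side (0.1, -0.032, 0.2) [413.9 217.1]
side (0.045, 0.07, 0.012) [353.3 248.5]
side (0.045, -0.07, 0.012) [383.9 296. ]
side (0.175, -0.07, 0.012) [434.9 276.8]
side (0.175, 0.07, 0.012) [401.5 232.3]
```

View pics/pre.png

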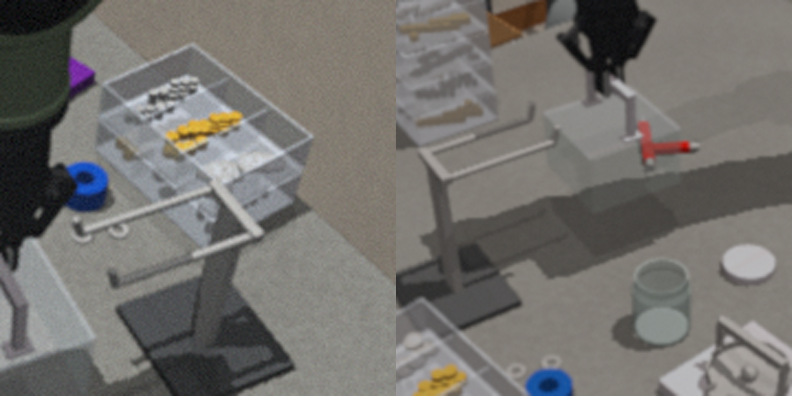

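In the scene half, the prong tips at (558,130) and (532,107) match my hook model within about 2 px. The bar is above tip height and the roof below the prongs, so I insert.

>>> apply_moves([
  [0,0.4,0,0],
  [0,1.2,0,0],
  [0,2.6,0,0],
  [0,4.2,0,0],
  [0,5.8,0,0],
  [0,7.4,0,0],
  [0,9,0,0],
  [0,10.6,0,0],
  [0,12.2,0,0],
  [0,13,0,0],
])

```text
clock: 10.47
position: [0.6054, -0.1874, 0.2168]
tool_rot: [3.141, -0.0, 1.431]
force: [-0.3, 0.7, -2.1]
grip_width: 0.0091
```

Run:
```python
from h import *
import pickle
F={n:cam(n) for n in('scene','side')}; pickle.dump(F,open('f3.pkl','wb'))
s=telemetry.observe(); print(s['clock'],np.round(s['position'],4),np.round(s['tool_rot'],3),np.round(s['force'],2),np.round(s['moment'],2))
a=cv2.resize(F['side']['color'][130:290,300:460],None,fx=2.5,fy=2.5,interpolation=cv2.INTER_CUBIC);b=cv2.resize(F['scene']['color'][110:270,120:280],None,fx=2.5,fy=2.5,interpolation=cv2.INTER_CUBIC)
cv2.imwrite('pics/ins.png',np.hstack([a,b])[:,:,::-1])
```

```text
10.5667 [ 0.6043 -0.1873  0.2166] [-3.141 -0.     1.431] [-1.28  0.55 -2.61] [ 0.    0.05 -0.02]
```

View pics/ins.png

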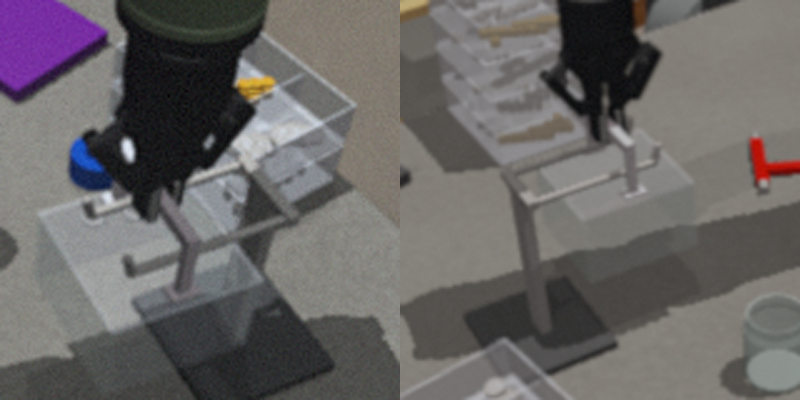

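Both prongs lie in the gap between the bar's posts, with the bar behind the upturned tips and no contact force. I lower it onto the prongs.

>>> apply_moves([
  [0,0,0.3,0],
  [0,0,0.8,0],
  [0,0,1.3,0],
  [0,0,1.8,0],
  [0,0,2.2,0],
  [0,0,2.5,0],
  [0,0,2.7,0],
  [0,0,2.8,0],
  [0,0,2.8,0],
  [0,0,2.8,0],
])

```text
clock: 11.4
position: [0.6034, -0.1875, 0.1894]
tool_rot: [3.141, 0.0, 1.431]
force: [0.7, 0.3, -1.7]
grip_width: 0.0095
```

>>> apply_moves([
  [0,0,0.05,0],
  [0,0,0.1,0],
  [0,0,0.15,0],
  [0,0,0.2,0],
  [0,0,0.2,0],
  [0,0,0.2,0],
  [0,0,0.2,0],
  [0,0,0.2,0],
  [0,0,0.2,0],
  [0,0,0.2,0],
])

```text
clock: 12.23
position: [0.6035, -0.1875, 0.1875]
tool_rot: [3.141, 0.0, 1.431]
force: [-2.4, 1.1, 6.3]
grip_width: 0.0087
```

Contact: the upward force shows the bar resting on the prongs. I release.

>>> apply_moves([
  [0,0,0,0],
  [0,0,0,0],
  [0,0,0,0],
  [0,0,0,0],
  [0,0,0,0],
  [0,0,0,0],
  [0,0,0,0],
  [0,0,0,0],
  [0,0,0,0],
  [0,0,0,0],
], claw=0)

```text
clock: 13.07
position: [0.6034, -0.1875, 0.1873]
tool_rot: [-3.142, 0.0, 1.431]
force: [-0.1, 0.5, 0.2]
grip_width: 0.0852
```

>>> apply_moves([
  [0,0,-0.3,0],
  [0,0,-0.8,0],
  [0,0,-1.6,0],
  [0,0,-2.6,0],
  [0,0,-4,0],
  [0,0,-6,0],
  [0,0,-8.5,0],
  [0,0,-11,0],
  [0,0,-13,0],
  [0,0,-14,0],
])

```text
clock: 13.9
position: [0.604, -0.1878, 0.3311]
tool_rot: [3.138, 0.0, 1.431]
force: [0.2, -0.0, 0.4]
grip_width: 0.0856
```

Run:
```python
from h import *
F={n:cam(n) for n in('scene','side')}
s=telemetry.observe(); print(s['clock'],np.round(s['position'],4),np.round(s['tool_rot'],3),np.round(s['force'],2),s['grip_width'])
a=cv2.resize(F['side']['color'][130:290,300:460],None,fx=2.5,fy=2.5,interpolation=cv2.INTER_CUBIC);b=cv2.resize(F['scene']['color'][110:270,120:280],None,fx=2.5,fy=2.5,interpolation=cv2.INTER_CUBIC)
cv2.imwrite('pics/hung.png',np.hstack([a,b])[:,:,::-1])
```

```text
14.0 [ 0.6039 -0.1876  0.3294] [3.138 0.    1.431] [ 0.21  0.08 -0.35] 0.0853541004121501
```

View pics/hung.png

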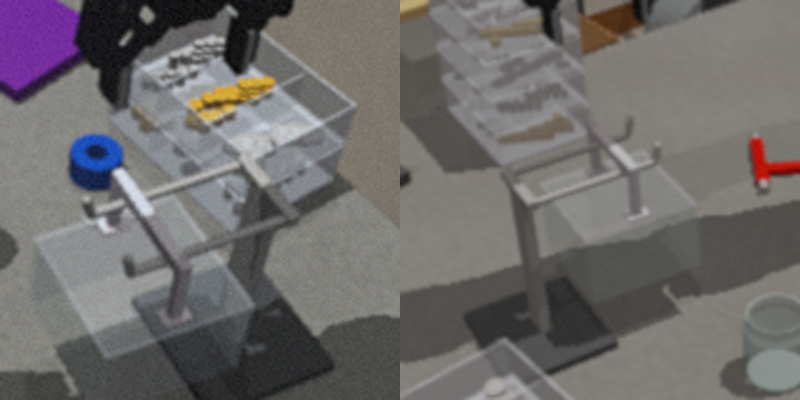

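The cover hangs with its bar across both prongs, between the tips and the post. I go back above the pan.

>>> apply_moves([
  [0.5,-0.1,0,-0.01],
  [1.7,-0.5,0,-0.02],
  [3.7,-1.1,0,-0.03],
  [6.2,-1.9,0,-0.045],
  [9,-2.8,0,-0.06],
  [12,-3.8,0,-0.075],
  [15,-4.8,0,-0.09],
  [18,-5.8,0,-0.105],
  [21,-6.8,0,-0.12],
  [24,-7.8,0,-0.135],
])

```text
clock: 14.83
position: [0.5582, 0.0636, 0.3263]
tool_rot: [-3.14, 0.0, 1.568]
force: [0.1, 0.1, 0.3]
grip_width: 0.0854
```

>>> apply_moves([
  [2.7,-0.8,0.3,-0.01],
  [5,-1.4,1,-0.02],
  [7,-2,2,-0.03],
  [8,-2.1,3,-0.04],
  [8.3,-1.6,4,-0.042],
  [8.4,-1.6,5,-0.042],
  [8.4,-1.6,5.6,-0.042],
  [8.4,-1.6,5.8,-0.042],
  [8.4,-1.6,5.8,-0.042],
  [8.4,-1.6,5.8,-0.042],
])

```text
clock: 15.67
position: [0.5443, 0.1445, 0.2695]
tool_rot: [3.141, 0.0, 1.607]
force: [-0.1, -0.6, -0.0]
grip_width: 0.0854
```

Run:
```python
from h import *
import pickle
f=cam('wrist'); f2=cam('side'); f3=cam('scene'); F=dict(wrist=f,side=f2,scene=f3); pickle.dump(F,open('f4.pkl','wb'))
s=telemetry.observe(); print(s['clock'],np.round(s['position'],4),np.round(s['tool_rot'],3))
Z=dict(pad=0,dish=.02,dish_grip=.082,dish_lip=.036,ball_center=.036,jar=0)
for k,z in Z.items():
    for n in F:
        for r in cams.pinpoint(n,k)[:2]:
            if r['score']>.3: print(k,n,round(r['score'],2),np.round(r['uv'],1),np.round(onz(F[n],r['uv'],z),4)[:2])
save(f,'w4.png',(130,0,300,260),2.3)
```

```text
15.8167 [0.5443 0.1449 0.2698] [ 3.141 -0.     1.607]
pad wrist 0.82 [494.2  68.1] [0.7719 0.255 ]
pad wrist 0.8 [ 60.4 126.9] [0.2934 0.1749]
pad side 0.94 [159.3 228.4] [0.2916 0.172 ]
pad side 0.7 [304.5 149.4] [0.7581 0.2485]
pad scene 0.81 [263.8 362.8] [0.7715 0.2609]
pad scene 0.71 [311.3 288.1] [0.5408 0.1681]
dish wrist 0.82 [285.9 139.6] [0.5493 0.1714]
dish wrist 0.48 [284.2 143.9] [0.5477 0.1667]
dish side 0.78 [249.4 187.1] [0.5412 0.1707]
dish side 0.52 [361.7 220.2] [ 0.7227 -0.068 ]
dish scene 0.75 [309.1 283.4] [0.5477 0.1659]
dish scene 0.61 [204.  171.8] [ 0.4603 -0.4401]
dish_grip wrist 0.73 [280.3 149.5] [0.5433 0.1711]
dish_grip side 0.75 [249.6 169.4] [0.544  0.1681]
dish_grip scene 0.83 [308.7 268.5] [0.558 0.171]
dish_lip wrist 0.87 [336.7 142.1] [0.6016 0.1731]
dish_lip side 0.62 [266.7 174.4] [0.5951 0.1751]
dish_lip scene 0.84 [297.2 287. ] [0.589  0.1665]
dish_lip scene 0.67 [308.4 281.5] [0.5558 0.1708]
ball_center wrist 0.55 [284.3 141.9] [0.5474 0.1713]
ball_center side 0.59 [248.2 179.6] [0.5444 0.1818]
ball_center scene 0.42 [310.5 280.3] [0.549  0.1712]
jar wrist 0.77 [280.7 256.6] [0.5492 0.0222]
jar side 0.94 [279.  229.2] [0.5443 0.0226]
jar scene 0.75 [270.1 258.1] [0.5488 0.016 ]
```

View pics/w4.png

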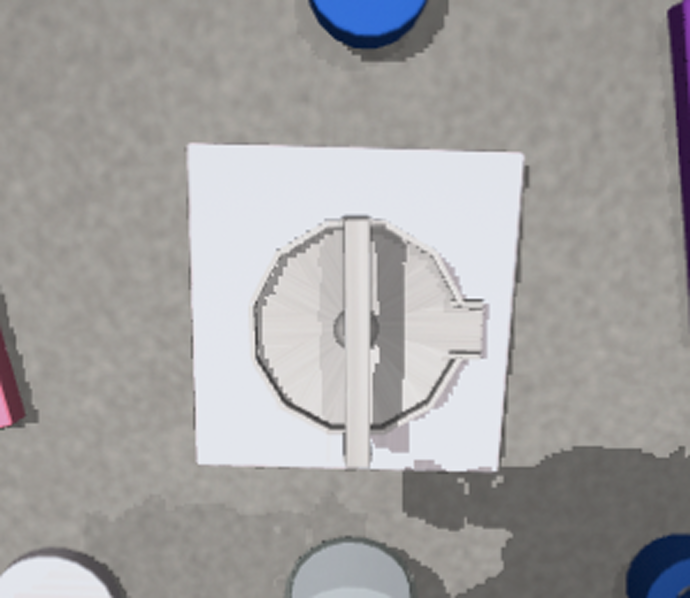

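The view shows the bare pan on the pad (pad corners (188,143), (524,153), (498,470), (197,464)). Its bar runs from (357,218) to (358,467), the ball is centred at (356,329), and the lip is to the right at (485,330).

Run:
```python
from h import *
import pickle
f=pickle.load(open('f4.pkl','rb'))['wrist']
c=lambda p:(p[0]/2.3+130-.3,p[1]/2.3-.3)
C=np.array([onz(f,c(p),.02)[:2] for p in((188,143),(524,153),(498,470),(197,464))]); ce=C.mean(0); print('pad',C,ce)
d=lambda v:np.degrees(np.arctan2(v[1],v[0])); print('pad yaw',d(C[1]-C[0]),d(C[2]-C[3]),d(C[0]-C[3])-90,d(C[1]-C[2])-90)
a,b=onz(f,c((357,222)),.089),onz(f,c((358.5,464)),.089); print('bar',a,b,(a+b)/2,'yaw',d((a-b))-90)
g=f['color'].min(2).astype(int); 
for r in range(105,196,10): print(r,g[r,274:296].tolist())
l=onz(f,c((486,331)),.036);print('lip',l, 'ball',onz(f,c((356,329)),.036))
r,bx=cams.find_in('wrist','jar'),None; print(r[:1])
for q in [(0.548,.0225)]: print('jar bearing from pad',d(np.array(q)-ce), d(np.array(q)-((a+b)/2)[:2]))
```

```text
pad [[0.47078449 0.24722317]
 [0.61900208 0.2484706 ]
 [0.62096911 0.10102195]
 [0.47202445 0.09876128]] [0.54569503 0.17386925]
pad yaw 0.48220244073660523 0.8695657203583398 0.47852627147284466 0.7643069869533434
bar [0.54555757 0.21815376 0.089     ] [0.54994326 0.12373362 0.089     ] [0.54775041 0.17094369 0.089     ] yaw 2.6594005192849295
105 [190, 189, 192, 189, 182, 135, 205, 212, 210, 212, 212, 215, 219, 222, 220, 213, 181, 159, 185, 131, 130, 130]
115 [191, 188, 188, 190, 185, 157, 202, 211, 210, 209, 210, 214, 219, 221, 219, 216, 193, 165, 202, 194, 127, 126]
125 [190, 189, 189, 191, 185, 155, 199, 212, 211, 210, 211, 213, 219, 221, 220, 217, 192, 163, 205, 196, 128, 128]
135 [191, 193, 193, 189, 155, 123, 203, 211, 211, 209, 211, 212, 218, 221, 221, 218, 187, 126, 144, 207, 197, 127]
145 [191, 142, 133, 150, 161, 145, 200, 211, 210, 208, 209, 211, 215, 220, 220, 218, 185, 114, 105, 98, 121, 130]
155 [201, 200, 197, 200, 202, 198, 196, 211, 210, 209, 209, 212, 216, 220, 220, 217, 194, 221, 221, 224, 218, 135]
165 [199, 198, 199, 201, 201, 200, 190, 211, 211, 209, 209, 212, 216, 220, 220, 217, 190, 212, 134, 136, 136, 137]
175 [204, 204, 205, 204, 206, 199, 189, 212, 210, 209, 210, 212, 214, 218, 219, 216, 187, 214, 146, 139, 136, 135]
185 [81, 80, 80, 80, 80, 92, 158, 211, 207, 207, 209, 212, 215, 217, 218, 215, 167, 71, 70, 71, 71, 70]
195 [227, 227, 227, 227, 221, 123, 152, 207, 206, 209, 209, 211, 212, 216, 216, 213, 171, 165, 227, 227, 227, 227]
lip [0.60617831 0.17168913 0.036     ] ball [0.54764057 0.17039484 0.036     ]
[{'box': [249.6, 235.0, 64.0, 84.8], 'score': 0.66}]
jar bearing from pad -89.12759949934876 -89.90366455501434
```

>>> apply_moves([
  [0.5,0.1,0.7,0],
  [1.2,0.2,2.2,0],
  [2,0.3,4.7,0],
  [2.5,0.4,7.7,-0.003],
  [2.5,0.4,10.8,-0.003],
  [2.5,0.4,13.8,-0.003],
  [2.5,0.4,16.6,-0.003],
  [2.5,0.4,19,-0.003],
  [2.5,0.4,20.3,-0.003],
  [2.5,0.4,20.6,-0.003],
], claw=0)

```text
clock: 17.6
position: [0.5456, 0.1702, 0.0604]
tool_rot: [-3.138, 0.001, 1.611]
force: [-0.3, -0.2, -0.3]
grip_width: 0.0855
```

>>> apply_moves([
  [0,0,0,0],
  [0,0,0,0],
  [0,0,0,0],
  [0,0,0,0],
  [0,0,0,0],
  [0,0,0,0],
  [0,0,0,0],
  [0,0,0,0],
  [0,0,0,0],
  [0,0,0,0],
], claw=1, force=30)

```text
clock: 18.43
position: [0.5475, 0.1704, 0.0639]
tool_rot: [3.141, -0.0, 1.611]
force: [-0.4, -0.7, 7.4]
grip_width: 0.0093
```

>>> apply_moves([
  [0,0,0,0],
  [0,0,0,0],
  [0,0,0,0],
  [0,0,0,0],
  [0,0,0,0],
  [0,0,0,0],
  [0,0,0,0],
  [0,0,0,0],
  [0,0,0,0],
  [0,0,0,0],
], claw=1, force=60)

```text
clock: 19.27
position: [0.5476, 0.1704, 0.0639]
tool_rot: [3.141, -0.0, 1.611]
force: [-0.6, -0.9, 9.2]
grip_width: 0.0086
```

>>> apply_moves([
  [0,0,-0.02,0],
  [0,0,-0.08,0],
  [0,0,-0.18,0],
  [0,0,-0.32,0],
  [0,0,-0.5,0],
  [0,0,-0.72,0],
  [0,0,-0.98,0],
  [0,0,-1.28,0],
  [0,0,-1.6,0],
  [0,0,-1.95,0],
])

```text
clock: 20.1
position: [0.5471, 0.1703, 0.0831]
tool_rot: [-3.142, -0.0, 1.611]
force: [-0.2, 0.1, -2.3]
grip_width: 0.0092
```

>>> apply_moves([
  [0,0,-0.38,0],
  [0,0,-0.78,0],
  [0,0,-1.2,0],
  [0,0,-1.62,0],
  [0,0,-2.04,0],
  [0,0,-2.46,0],
  [0,0,-2.86,0],
  [0,0,-3.24,0],
  [0,0,-3.58,0],
  [0,0,-3.88,0],
])

```text
clock: 20.93
position: [0.5472, 0.1703, 0.122]
tool_rot: [3.142, -0.0, 1.611]
force: [-0.3, -0.4, -2.7]
grip_width: 0.009
```

>>> apply_moves([
  [0,0,-0.25,0],
  [0,0,-0.45,0],
  [0,0,-0.6,0],
  [0,0,-0.7,0],
  [0,0,-0.75,0],
  [0,0,-0.75,0],
  [0,0,-0.75,0],
  [0,0,-0.75,0],
  [0,0,-0.75,0],
  [0,0,-0.75,0],
])

```text
clock: 21.77
position: [0.5471, 0.1703, 0.129]
tool_rot: [-3.141, 0.0, 1.611]
force: [0.2, -0.0, -1.6]
grip_width: 0.0089
```

Run:
```python
from h import *
f=cam('wrist'); f2=cam('scene')
s=telemetry.observe(); print(s['clock'],np.round(s['position'],4),np.round(s['tool_rot'],4),np.round(s['force'],2),np.round(s['moment'],2),np.round(s['qpos'],2))
a=cv2.resize(f['color'],(400,300),interpolation=cv2.INTER_AREA);b=cv2.resize(f2['color'][180:330,220:420],(400,300),interpolation=cv2.INTER_CUBIC)
cv2.imwrite('pics/lift.png',np.hstack([a,b])[:,:,::-1])
```

```text
21.8667 [0.5471 0.1703 0.129 ] [-3.1415  0.      1.6108] [-0.04  0.84 -1.57] [ 0.03 -0.06  0.01] [-0.36  0.57 -0.06  1.83  0.05  0.75 -0.41]
```

View pics/lift.png

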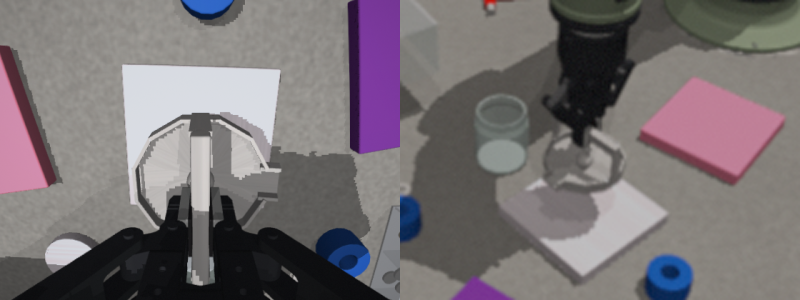

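Lifted about 6.5 cm: the pan is level, its ball in the middle (scene half (585,158)). Now I make the slow quarter turn clockwise, towards the jar on the pad's -y side.

>>> apply_moves([
  [0,0,0,0.003],
  [0,0,0,0.009],
  [0,0,0,0.018],
  [0,0,0,0.03],
  [0,0,0,0.045],
  [0,0,0,0.063],
  [0,0,0,0.084],
  [0,0,0,0.108],
  [0,0,0,0.135],
  [0,0,0,0.165],
])

```text
clock: 22.7
position: [0.5472, 0.1703, 0.1291]
tool_rot: [3.142, -0.0, 1.443]
force: [0.5, -1.1, -2.4]
grip_width: 0.0088
```

>>> apply_moves([
  [0,0,0,0.032],
  [0,0,0,0.064],
  [0,0,0,0.096],
  [0,0,0,0.128],
  [0,0,0,0.16],
  [0,0,0,0.192],
  [0,0,0,0.224],
  [0,0,0,0.256],
  [0,0,0,0.288],
  [0,0,0,0.32],
])

```text
clock: 23.53
position: [0.5471, 0.1703, 0.1291]
tool_rot: [-3.142, -0.0, 1.123]
force: [-0.7, 0.3, -2.2]
grip_width: 0.0092
```

>>> apply_moves([
  [0,0,0,0.032],
  [0,0,0,0.064],
  [0,0,0,0.096],
  [0,0,0,0.128],
  [0,0,0,0.16],
  [0,0,0,0.192],
  [0,0,0,0.224],
  [0,0,0,0.256],
  [0,0,0,0.288],
  [0,0,0,0.32],
])

```text
clock: 24.37
position: [0.5471, 0.1704, 0.1291]
tool_rot: [-3.142, -0.0, 0.803]
force: [0.5, -1.3, -1.9]
grip_width: 0.0094
```

>>> apply_moves([
  [0,0,0,0.032],
  [0,0,0,0.064],
  [0,0,0,0.096],
  [0,0,0,0.128],
  [0,0,0,0.16],
  [0,0,0,0.192],
  [0,0,0,0.224],
  [0,0,0,0.256],
  [0,0,0,0.288],
  [0,0,0,0.32],
])

```text
clock: 25.2
position: [0.5472, 0.1704, 0.1291]
tool_rot: [-3.142, -0.0, 0.483]
force: [-0.0, 0.3, -2.1]
grip_width: 0.0087
```

>>> apply_moves([
  [0,0,0,0.032],
  [0,0,0,0.064],
  [0,0,0,0.096],
  [0,0,0,0.128],
  [0,0,0,0.16],
  [0,0,0,0.192],
  [0,0,0,0.224],
  [0,0,0,0.256],
  [0,0,0,0.288],
  [0,0,0,0.32],
])

```text
clock: 26.03
position: [0.5472, 0.1704, 0.1291]
tool_rot: [-3.141, -0.0, 0.163]
force: [-0.2, 0.8, -2.7]
grip_width: 0.0089
```

>>> apply_moves([
  [0,0,0,0.029],
  [0,0,0,0.055],
  [0,0,0,0.078],
  [0,0,0,0.098],
  [0,0,0,0.115],
  [0,0,0,0.129],
  [0,0,0,0.14],
  [0,0,0,0.148],
  [0,0,0,0.153],
  [0,0,0,0.155],
])

```text
clock: 26.87
position: [0.5472, 0.1703, 0.1291]
tool_rot: [3.142, 0.0, 0.01]
force: [0.3, -0.1, -2.9]
grip_width: 0.0088
```

Run:
```python
from h import *
s=telemetry.observe(); print(s['clock'],np.round(s['position'],4),np.round(s['tool_rot'],4),np.round(s['force'],2),np.round(s['qpos'],2))
F={n:cam(n) for n in('scene','side','wrist')}
dz=s['position'][2]-.0639
for k,z in dict(dish_lip=.036+dz,dish_middle=.036+dz,ball_center=.036+dz,dish_grip=.082+dz,jar=0).items():
    for n in F:
        for r in cams.pinpoint(n,k)[:1]:
            if r['score']>.3: print(k,n,round(r['score'],2),np.round(r['uv'],1),np.round(onz(F[n],r['uv'],z),4)[:2])
a=cv2.resize(F['side']['color'][120:270,190:390],(400,300),interpolation=cv2.INTER_CUBIC);b=cv2.resize(F['scene']['color'][180:330,220:420],(400,300),interpolation=cv2.INTER_CUBIC)
c=cv2.resize(F['side']['color'][150:300,290:490],(400,300),interpolation=cv2.INTER_CUBIC);d=cv2.resize(F['wrist']['color'],(400,300),interpolation=cv2.INTER_AREA)
cv2.imwrite('pics/fin.png',np.vstack([np.hstack([a,b]),np.hstack([c,d])])[:,:,::-1])
```

```text
26.8667 [0.5472 0.1703 0.1291] [3.1416 0.     0.0104] [ 0.33 -0.08 -2.86] [-0.67  0.6   0.37  1.84 -0.31  0.75 -1.69]
dish_lip scene 0.72 [294.7 246.9] [0.5462 0.1078]
dish_lip wrist 0.78 [384.7 252.2] [0.5478 0.1162]
dish_middle scene 0.85 [309.9 259.2] [0.5483 0.1637]
dish_middle side 0.73 [249.8 164.5] [0.5437 0.1643]
dish_middle wrist 0.8 [278.1 252.6] [0.5471 0.1717]
ball_center scene 0.64 [313.5 261.4] [0.5471 0.1748]
ball_center side 0.47 [250.4 160.5] [0.5519 0.1768]
ball_center wrist 0.67 [279.9 250.7] [0.5482 0.1707]
dish_grip scene 0.81 [311. 246.] [0.5512 0.1673]
dish_grip side 0.76 [245.4 150. ] [0.5366 0.1683]
dish_grip wrist 0.8 [279.1 302.4] [0.5474 0.171 ]
jar scene 0.8 [270.4 261.6] [0.557  0.0271]
jar side 0.71 [280.8 228.5] [0.5492 0.0224]
jar wrist 0.78 [468.  196.3] [0.5484 0.0218]
```

View pics/fin.png

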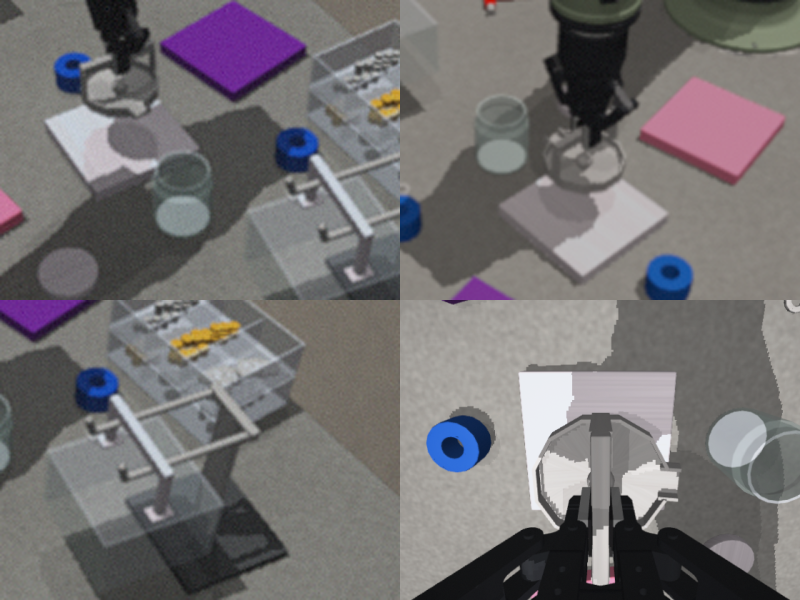

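The lip points at the jar: bearing -89.3° against -89.5° to the jar (wrist view). The ball is in the middle and the cover still hangs on both prongs. I settle briefly, then hand in.

>>> apply_moves([
  [0,0,0,0],
  [0,0,0,0],
  [0,0,0,0],
  [0,0,0,0],
  [0,0,0,0],
  [0,0,0,0],
  [0,0,0,0],
  [0,0,0,0],
  [0,0,0,0],
  [0,0,0,0],
])

```text
clock: 28.6
position: [0.5471, 0.1703, 0.1291]
tool_rot: [3.142, 0.0, 0.011]
force: [-0.3, 0.1, -2.7]
grip_width: 0.0088
```

```bash
python3 -c "
from workcell import workorder,telemetry
s=telemetry.observe();print(s['clock'],s['position'],s['tool_rot'],s['force']);print(workorder.job_done())"
```

```text
28.6 [0.54714057 0.17027253 0.12907143] [3.14155682e+00 5.48381127e-05 1.07159470e-02] [-0.27309348  0.06191349 -2.69164945]
the job is handed in; nothing more can be done
None
```

The job is done and handed in at 28.6 s. The cover hangs on the hook stand, and the pan is held above the pad with its lip pointing at the jar.

- **Cover:** I lifted it off the pad, hung its bar across both prongs and let go. The last picture shows it still hanging between the tips and the post.
- **Pan:** I lifted it straight up about 6.5 cm, then turned it clockwise by 1.60 rad (about 92°, as it started about 2° off square) over 5 s. It is level and still, within about 4 mm of the pad's middle.
- **Lip:** In the wrist view it points at -89.3°, and the jar lies at about -89.5°.
- **Ball:** The wrist view puts it about 1 mm from the pan's middle. The side and scene networks put it 5 to 9 mm off, but their other readings scatter by as much, and the pictures show it in the middle.
- **Other things:** The jar position agreed with the start in the side and wrist views; the scene view put it about 1 cm off. The wheels, lid and skate tool were never touched, though I did not measure them again at the end.

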